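Lock the gearbox shaft on the repair bench

ROBOT

A 7-joint arm with a two-finger parallel gripper is mounted at the origin on the work surface. World frame = base frame: x ahead of the robot, y to its left, z up, the work surface at z = 0. Lengths are in m, angles in rad, forces in N, time in s.
With the tool pointing down it reaches from about 0.425 to 0.925 m from the base axis. Payload 6.8 kg.
Tool frame: the origin (TCP) lies at the very end of the fingers, on their centre line; the grasp point (between the pads) lies bot.hold_point_z behind it (bot.hold_point_z is the distance from the TCP to the grasp point, in m); x points along the fingers, z is the direction in which the jaws open and shut, and the axes are right-handed (so a half turn about x gives the same grasp; the last joint's range is limited). The gripper opens to 85 mm and grips with 20 to 120 N. Pads are 22 mm wide; open, the fingers measure 114 mm over their backs; the gripper's body (76 mm by 85 mm) begins 54 mm behind the grasp point. The pads swing forward as they close: fully open they stand 13 mm farther back than shut.
Start: joints at [-1.256, 0.477, 0.022, 1.555, -0.011, 1.109, -0.083], TCP at [0.277, 0.616, 0.231] pointing down, gripper open.
Joint ranges: [-2.96, 2.96], [-0.34, 2.1], [-1.41, 1.46], [0.24, 2.44], [-1.37, 4.51], [0.17, 1.92], [-2.96, 2.96]. Speed limits (rad/s): [2.39, 2.39, 3.14, 3.14, 3.14, 3.14, 3.14].

INTERFACE

Orientations are given as a unit quaternion [w, x, y, z].
In Python, from station import bot gives the robot as it stands.
- The arm moves only by the tool drive_tool, never from a script. Its arguments are lists of equal length, an entry for each row: "slide": the shift along the world's x, y, z in mm, a list of three; "turn": the turn, a rotation vector about the world's x, y, z in rad, a list of three; "gripper": the opening, from 0 (shut) to 1 (fully open). A call has 1 to 10 rows; each row is the pose to reach, as a shift and turn from the pose measured when the call began; what a row does not reach only later rows make up. A row lasts 1/10 s, in which the tool goes at most 50 mm and 8.59 degrees, less where a joint would pass 70% of its speed; a pose out of reach is approached as far as the arm can. A call with a gripper value outside its range is refused whole. The fingers move at their own pace and stop on an object; "squeeze" is the grip in N (left out, the last holds). Time passes only in rows, so rows that repeat a pose let the fingers close. It gives the time, the measured TCP pose, the force and the opening at its end, in the units of the state.
- bot.get_obs(): the state, without advancing time (a new reading comes with each control period).
- bot.read_camera(name): name is "scene" or "top" or "wrist"; returns a dict with "color" (400x640x3 uint8, red, green, blue), "fovy" (degrees; the focal length in pixels is half the picture's height over the tangent of half this angle, whatever the lens; pixels are square), "cx", "cy" (the principal point, pixels), "R" (3x3) and "t" (3): a world point X has camera coordinates R X + t. Camera axes: x right, y down, z forward; pixel columns grow to the right and rows downward; lengths in m; the calibration is good to about 2 mm. A picture is of the moment at which its call begins. There is no depth.
- bot.hand_in(): hands the job in, once; it reports no verdict.
The state is a dict: "t": time; "q": joint angles; "joint_vel": joint speeds; "joint_torque": joint torques, N m; "eef_pos": TCP position; "tool_rot": TCP orientation; "contact_force": force on the tool from outside, world axes, zero at the start; "torque": the same for the moment, N m; "gripper_width": opening from 0.0 (shut) to 1.0 (fully open).
Only numpy, scipy, OpenCV 4.12 (cv2) and the standard library are available. Lean on these libraries where they do the work, as an engineer would, in place of code of your own. Each camera call takes 0.05 s, during which the arm holds its last target.

TASK

Lock the gearbox shaft: push the disc's upright stud round with your fingers until the disc's slot lines up with the bar, then push on the bar's upright end plate so that the bar goes through the slot and the plate is fully home against the guide cheeks. Only push: do not lift the bar out of its guide, and leave the screwdriver, jar, bearing and small bin where they are. Finish with the hand clear of everything.

Things in the scene. Friction and masses are not known exactly. Their poses are not given: they have to be found in the camera images.
- fixture: Fixed steel-and-grey fixture carrying everything; base plate 345 x 110 x 12 mm, round gearbox housing under the disc. Origin: on the bench (z = 0) under the disc's axis; x: horizontal, the way the bar is pushed; z up. It lies across the robot's front, bar tail to the robot's right. Guide rail at x -244 to -50 mm, floor 51 mm above the bench, lips to 57 mm; disc x -42 to 42.
- disc_axis (a point): On the disc's turning axis, level with the disc's top face, 67 mm above the bench.
- guide_stop (a point): Between the tops of the two guide cheeks at their rear ends, where the bar's end plate stops. The cheeks are 40 mm long (fixture x -90 to -50 mm), flank the bar out to 22 mm either side of the centre line, tops 72 mm above the bench.
- keeper (a point): Top middle of the keeper beyond the disc: two fixed cheeks, 30 mm long, out to 22 mm either side, tops 72 mm above the bench, with an open channel between them that takes the bar's nose.
- disc (a joint): Disc angle, rad, counter-clockwise from above. The slot runs right across, so it lines up with the bar at 0 and equally at 3.14; either will do. Range -0.3 to 3.44, starts 0.45 to 2.7; friction (about 2.5 N at the stud) holds it where left. Steel, 84 mm across; slot 22 mm wide for the 16 mm bar, open at the top; bevelled mouths and the bar's tapered nose forgive about 0.05 rad.
- slot_mark (a point): Centre of the slot's floor, on the disc's axis, 50 mm above the bench. Its x axis lies along the slot and turns with the disc; at disc angle 0 it equals the fixture's x axis.
- stud_top (a point): Top centre of the upright steel stud on the disc: 12 mm diameter, 40 mm tall above the disc's face, top 107 mm above the bench, 30 mm from the disc's axis, at right angles to the slot: at disc angle 0 on the fixture's -y side, at angle 1.57 on its +x side, at 3.14 on its +y side.
- bar: Loose steel bar, 0.3 to 0.55 kg, 156 x 16 x 16 mm; nose tapers to 8 mm wide over its last 12 mm; upright end plate at its tail. Origin: centre of the bar's underside; x from tail to nose (tip at +78 mm). Slides with a few N, 1.5 mm side play. Home: origin at x = -12 mm in the fixture frame, nose in the keeper. Starts 115 to 135 mm short of that, clear of the disc.
- bar_plate (a point): Centre of the rear face (the one to push) of the bar's upright end plate. The plate is 44 mm wide, 8 mm thick, from 59 to 96 mm above the bench; this point is 86 mm behind the bar's origin and 77.5 mm above the bench.
- screwdriver: Bystander: screwdriver lying on the bench, about 200 mm long; leave it alone.
- jar: Bystander: white plastic jar with black cap, 48 mm across, 75 mm tall; leave it alone. Origin under its centre.
- bearing: Bystander: steel bearing ring lying flat, 52 mm across, 15 mm high; leave it alone. Origin under its centre.
- bin: Bystander: small open red parts bin 110 x 75 x 50 mm; leave it alone. Origin under its centre.
Not all that is in view belongs to the job. There is more than one size of the bar; the job needs the largest.

How it is judged:
By the outcome, as a careful person would: the job done as asked, in the order asked, and still so for the second after the job is handed in, with the robot touching nothing.
It also fails if it takes over 54 s, if anything falls off the work surface, if the arm or the gripper's body presses on something with over 40 N, if the wrist force passes 120 N, or if a joint passes its speed limit or range.

## Working session

There is one attempt and no reset: what is moved stays moved. The work goes in short steps, Python scripts to look and compute and a tool call to move; the robot and the scene stay as the last step left them, time stands still between calls to the robot, and variables do not carry over. Pictures are saved under pics/ and viewed, and the job is handed in when it is done.

Besides the shell and the picture viewer there is one more tool, called after ">>>" as name(argument=value, ...) on one line, values as JSON. drive_tool: Moves the arm, as the interface text tells. Its arguments: {"type":"object","properties":{"slide":{"type":"array"},"turn":{"type":"array"},"gripper":{"type":"array"},"squeeze":{"type":"number"}},"required":["slide","turn","gripper"]}

```bash
ls; mkdir -p pics; cat > h.py <<'E'
import numpy as np,cv2
from station import bot
def shot(n,f):
    c=bot.read_camera(n); cv2.imwrite(f'pics/{f}.png',c['color'][:,:,::-1]); np.save(f'pics/{f}.npy',np.array([c],dtype=object),allow_pickle=True); return c
def load(f): return np.load(f'pics/{f}.npy',allow_pickle=True)[0]
def F(c): return 200/np.tan(np.radians(c['fovy'])/2)
def ray(c,u,v,z):
    R=np.array(c['R']);t=np.array(c['t']);d=R.T@np.array([(u-c['cx'])/F(c),(v-c['cy'])/F(c),1]);o=-R.T@t
    return o+d*(z-o[2])/d[2]
def proj(c,X):
    p=np.array(c['R'])@np.array(X)+np.array(c['t']);return p[:2]/p[2]*F(c)+[c['cx'],c['cy']]
E
python3 - <<'E'
from h import *
for n in ['scene','top','wrist']:
    c=shot(n,n+'0'); print(n,c['fovy'],c['cx'],c['cy'],-np.array(c['R']).T@c['t'],c.keys())
o=bot.get_obs();print(o)
E
```

```text
pics
scene 55.08392545614799 321.47581829436626 211.51383982921567 [ 1.13194654 -0.15206083  0.8844049 ] dict_keys(['color', 'fovy', 'cx', 'cy', 'R', 't'])
top 51.20942268929289 317.16128601658966 201.0839955013262 [0.46789351 0.03554101 0.98673816] dict_keys(['color', 'fovy', 'cx', 'cy', 'R', 't'])
wrist 59.11327132528718 319.29404560975274 199.59871631216203 [0.21094464 0.64378251 0.37198543] dict_keys(['color', 'fovy', 'cx', 'cy', 'R', 't'])
{'t': 0.15, 'q': array([-1.25606495,  0.47763263,  0.02237652,  1.55620662, -0.01150052,
        1.10928557, -0.08311114]), 'joint_vel': array([ 0.0006696 , -0.00206463,  0.00150811, -0.00429439, -0.00112713,
        0.00140498,  0.00081966]), 'joint_torque': array([ 3.40135164e-03, -5.96927655e+01,  1.61048949e+00, -2.81491452e+01,
        1.26568720e-02,  6.56297780e-03, -2.98104862e-05]), 'eef_pos': array([0.2768206 , 0.61513629, 0.23054209]), 'tool_rot': array([ 0.59339929, -0.38424103,  0.59418717,  0.38363749]), 'contact_force': array([-0.03073779, -0.49113357,  0.68332272]), 'torque': array([ 0.02811143, -0.01277699,  0.02196599]), 'gripper_width': 1.0002633807739745}
```

View pics/scene0.png

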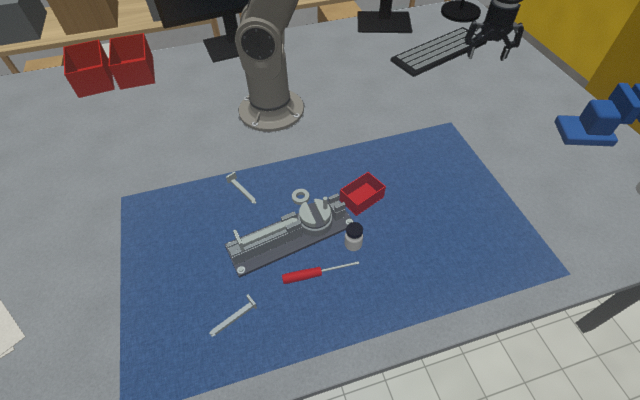

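View pics/top0.png

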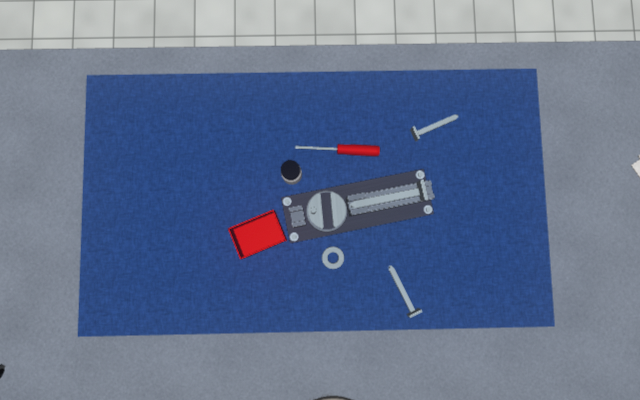

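The bar in the guide shows in top at about (352–432, 195), the disc at (326,210) and the stud at (312,211). Two loose bars lie at (437,125) and (405,290). I'll enlarge a crop and measure all three.

```bash
python3 - <<'E'
from h import *
c=load('top0'); im=c['color'][100:330,220:480,::-1]
cv2.imwrite('pics/topcrop.png',cv2.resize(im,None,fx=3,fy=2.6,interpolation=cv2.INTER_CUBIC)[:600,:800])
c2=c['color'][150:260,270:450,::-1]; cv2.imwrite('pics/topcrop2.png',cv2.resize(c2,None,fx=4.4,fy=4.4,interpolation=cv2.INTER_CUBIC))
s=load('scene0')['color'][165:285,215:375,::-1]; cv2.imwrite('pics/scrop.png',cv2.resize(s,None,fx=5,fy=5,interpolation=cv2.INTER_CUBIC))
for a,b,z in [((417,133),(457,117),.01),((415,313),(391,267),.01),((428,190),(352,206),.067)]:
    print(np.linalg.norm(ray(c,*a,z)-ray(c,*b,z)),ray(c,*a,z))
E
```

```text
0.10496234863148382 [ 0.72014958 -0.21651747  0.01      ]
0.11745611761742984 [ 0.2985844  -0.19425994  0.01      ]
0.17321939578358275 [ 0.57570219 -0.22091124  0.067     ]
```

View pics/topcrop2.png

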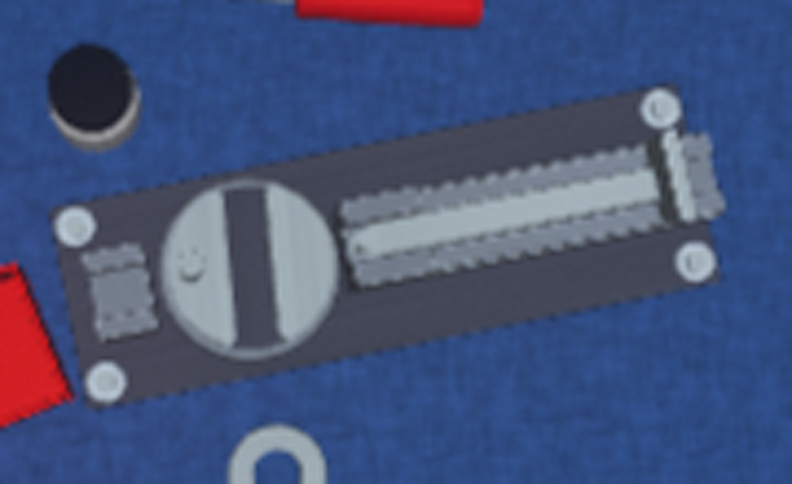

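View pics/scrop.png

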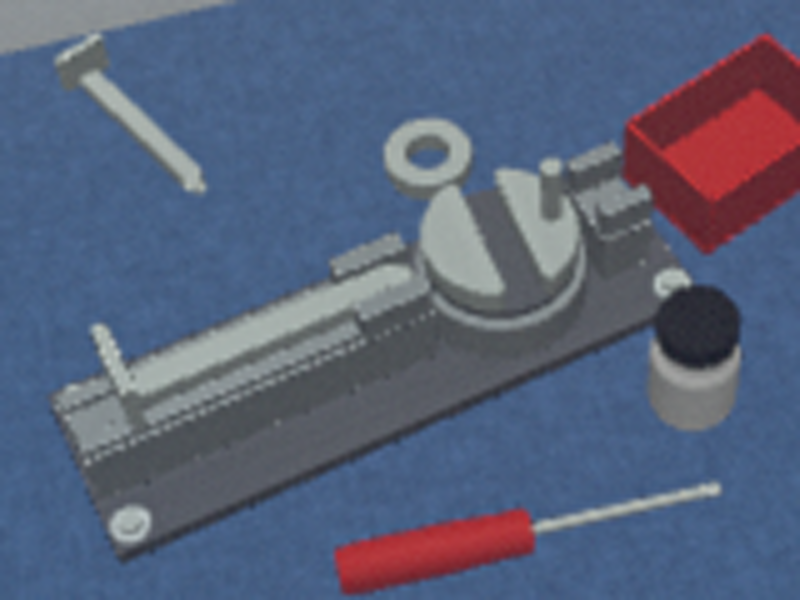

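```bash
python3 - <<'E'
from h import *
c=load('top0'); im=c['color']; hsv=cv2.cvtColor(im,cv2.COLOR_RGB2HSV)
# fixture = not blue mat, not red
m=((hsv[...,1]<100)).astype(np.uint8); m[:150]=0;m[262:]=0;m[:,:275]=0;m[:,450:]=0
m=cv2.morphologyEx(m,cv2.MORPH_OPEN,np.ones((3,3)))
n,l,st,ce=cv2.connectedComponentsWithStats(m); k=1+np.argmax(st[1:,4]); print(st[k])
b=(l==k).astype(np.uint8)
cv2.imwrite('pics/mask.png',cv2.resize(b[150:260,270:450]*255,None,fx=4,fy=4))
# dark base
h=cv2.convexHull(cv2.findContours(b,0,1)[0][0]) if 0 else cv2.convexHull(np.vstack(cv2.findContours(b,0,1)[0]))
r=cv2.minAreaRect(h); P=cv2.boxPoints(r); print(P)
for p in P: print(ray(c,*p,.012))
cn=lambda x,y:(270+x/4.4,150+y/4.4)
for nm,x,y,z in [('TL',53,212,.012),('TR',672,85,.012),('BL',90,408,.012),('BR',716,283,.012),('disc',250,269,.067),('stud',190,262,.107),('slotT',246,190,.058),('slotB',260,345,.058),('plate top',677,132,.096),('plate bot',690,218,.096),('nose',357,245,.067)]:
    print(nm,ray(c,*cn(x,y),z).round(4))
E
```

```text
[ 282  170  153   73 6831]
[[280.61542 197.07693]
 [428.5     167.50003]
 [437.61536 213.07693]
 [289.73077 242.65384]]
[0.57169494 0.11109614 0.012     ]
[ 0.63579201 -0.23981646  0.012     ]
[ 0.52726333 -0.25643067  0.012     ]
[0.46486498 0.09108869 0.012     ]
TL [0.569  0.1078 0.012 ]
TR [ 0.6317 -0.2259  0.012 ]
BL [0.4647 0.0894 0.012 ]
BR [ 0.5246 -0.2448  0.012 ]
disc [0.5328 0.0052 0.067 ]
stud [0.5338 0.0353 0.107 ]
slotT [0.5737 0.0061 0.058 ]
slotB [0.4948 0.0007 0.058 ]
plate top [ 0.5942 -0.2048  0.096 ]
plate bot [ 0.5517 -0.2094  0.096 ]
nose [ 0.5439 -0.0489  0.067 ]
```

View pics/mask.png

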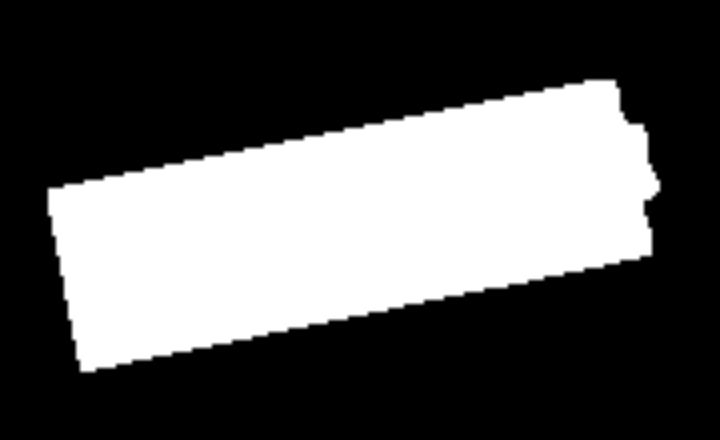

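```bash
python3 - <<'E'
from h import *
from scipy.spatial.transform import Rotation as Ro
o=bot.get_obs();q=o['tool_rot'];print(Ro.from_quat([*q[1:],q[0]]).as_matrix().round(3),bot.hold_point_z)
E
```

```text
[[-0.    -0.912  0.41 ]
 [-0.001  0.41   0.912]
 [-1.    -0.    -0.001]] 0.0187
```

>>> drive_tool(slide=[[20,-45,10],[40,-90,20],[60,-140,20],[80,-185,20],[100,-230,20],[120,-280,20],[140,-325,20],[160,-370,20],[180,-420,20],[200,-465,20]], turn=[[0,0,0],[0,0,0],[0,0,0],[0,0,0],[0,0,0],[0,0,0],[0,0,0],[0,0,0],[0,0,0],[0,0,0]], gripper=[1,1,1,1,1,1,1,1,1,1])

```text
t: 1.15
eef_pos: [0.4736, 0.1557, 0.2506]
tool_rot: [0.593, -0.384, 0.594, 0.384]
contact_force: [1.6, 0.2, 0.3]
gripper_width: 1.002
```

>>> drive_tool(slide=[[30,-45,0],[60,-90,0],[90,-135,0],[125,-180,0],[125,-180,0],[125,-180,0]], turn=[[0,0,0],[0,0,0],[0,0,0],[0,0,0],[0,0,0],[0,0,0]], gripper=[0.5,0.24,0.24,0.24,0.24,0.24])

```text
t: 1.75
eef_pos: [0.5997, -0.0285, 0.2503]
tool_rot: [0.594, -0.383, 0.596, 0.381]
contact_force: [-0.9, -0.4, -0.3]
gripper_width: 0.236
```

```bash
python3 - <<'E'
from h import *
c=shot('wrist','w1');o=bot.get_obs();print(o['t'],o['eef_pos'],o['q'],o['gripper_width'])
E
```

```text
1.8 [ 0.59870534 -0.02580214  0.25009501] [-0.3492304   0.34727488  0.37052836  1.74171774 -0.13819028  1.07977592
  1.21170827] 0.2398390046507491
```

View pics/w1.png

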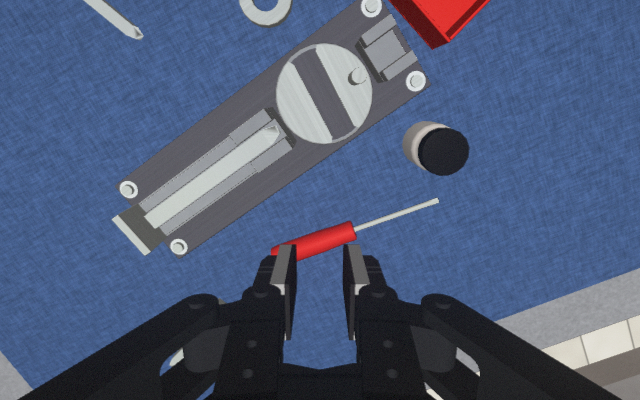

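The wrist view shows the disc at (324,93), the stud top at (357,75), the bar in the guide with its nose at (278,130), and the plate at (133,238).

```bash
python3 - <<'E'
from h import *
c=load('w1'); im=c['color']
cv2.imwrite('pics/w1c.png',cv2.resize(im[30:150,240:440,::-1],None,fx=4,fy=4,interpolation=cv2.INTER_CUBIC))
for nm,x,y,z in [('screwA',129,189,.014),('screwB',179,247,.014),('screwC',372,6,.014),('screwD',416,81,.014)]:
    print(nm,ray(c,x,y,z).round(4))
g=cv2.cvtColor(im,cv2.COLOR_RGB2GRAY).astype(int)
m=(g[40:150,270:380]>130).astype(np.uint8); n,l,st,ce=cv2.connectedComponentsWithStats(m)
for i in range(1,n):
    if st[i,4]>200: print(st[i],ce[i]+[270,40])
E
```

```text
screwA [ 0.5348 -0.2329  0.014 ]
screwB [ 0.618  -0.2185  0.014 ]
screwC [0.4782 0.0806 0.014 ]
screwD [0.5602 0.0954 0.014 ]
[ 94   0  16  33 286] [374.16783217  53.8986014 ]
[   6    3   96  101 5266] [323.47816179  93.21458412]
[  0  79  22  31 407] [277.6019656  137.13022113]
```

View pics/w1c.png

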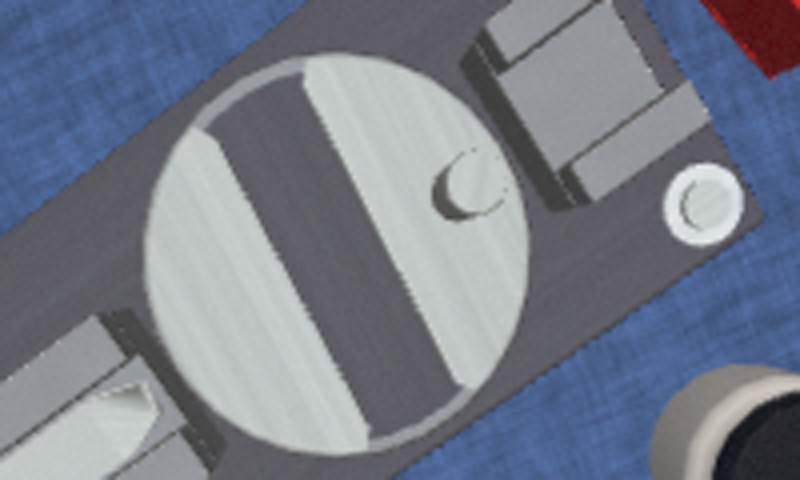

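```bash
python3 - <<'E'
from h import *
c=load('w1'); k=lambda x,y,z:ray(c,240+(x+.5)/4-.5,30+(y+.5)/4-.5,z)
th=1.5708+.180
ax=k(337,254,.067); print('axis',ax)
for a,b in [((305,85),(460,383)),((215,140),(368,430))]:
    d=k(*a,.067)-k(*b,.067); y=np.arctan2(d[1],d[0]); print('slot ang',(y-th)%np.pi, (k(*a,.067)+k(*b,.067))/2)
s=k(477,183,.107);d=s-ax;print('stud',s,np.hypot(*d[:2]),np.arctan2(d[1],d[0])+1.5708-th)
A=(ray(c,129,189,.014)+ray(c,179,247,.014)+ray(c,372,6,.014)+ray(c,416,81,.014))[:2]/4
fx=np.array([np.cos(th),np.sin(th)]);fy=np.array([-fx[1],fx[0]])
print('axis off centreline',(ax[:2]-A)@fy)
for nm,x,y in [('p1',113,217),('p2',152,253)]:
    p=ray(c,x,y,.096);print(p,((p-ax)[:2])@fx,((p-ax)[:2])@fy)
print(fx,fy)
E
```

```text
axis [0.53229785 0.00480483 0.067     ]
slot ang 1.4706270005944155 [0.53362201 0.01570219 0.067     ]
slot ang 1.4588005092959708 [ 0.53506183 -0.00701825  0.067     ]
stud [0.53180342 0.03393306 0.107     ] 0.029132431992040998 1.4077688959059356
axis off centreline 0.0020763556310645762
[ 0.55047115 -0.2093266   0.096     ] -0.2139253387982376 0.020456958405583273
[ 0.59461892 -0.1964541   0.096     ] -0.20916473555016918 -0.025282122461464992
[-0.17903319  0.98384304] [-0.98384304 -0.17903319]
```

>>> drive_tool(slide=[[-10,10,0],[-20,20,0],[-30,30,-10],[-40,40,-20],[-50,50,-40],[-60,60,-60],[-67,61,-80],[-67,61,-100],[-67,61,-120],[-67,61,-120]], turn=[[0,0,-0.13],[0,0,-0.26],[0,0,-0.39],[0,0,-0.52],[0,0,-0.65],[0,0,-0.78],[0,0,-0.91],[0,0,-1.04],[0,0,-1.08],[0,0,-1.08]], gripper=[0.26,0.26,0.26,0.26,0.26,0.26,0.26,0.26,0.26,0.26])

```text
t: 2.8
eef_pos: [0.5288, 0.037, 0.1279]
tool_rot: [0.704, -0.024, 0.709, 0.024]
contact_force: [0.2, 0.5, -0.3]
gripper_width: 0.261
```

```bash
python3 - <<'E'
from h import *
c=shot('wrist','w2');o=bot.get_obs();print(o['t'],o['eef_pos'],o['q'],o['gripper_width'])
E
```

```text
2.85 [0.5300691  0.03662939 0.12931236] [-0.59453444  0.4082479   0.51334665  2.01567825 -0.27915161  0.79058077
  0.15131256] 0.25674374555542706
```

View pics/w2.png

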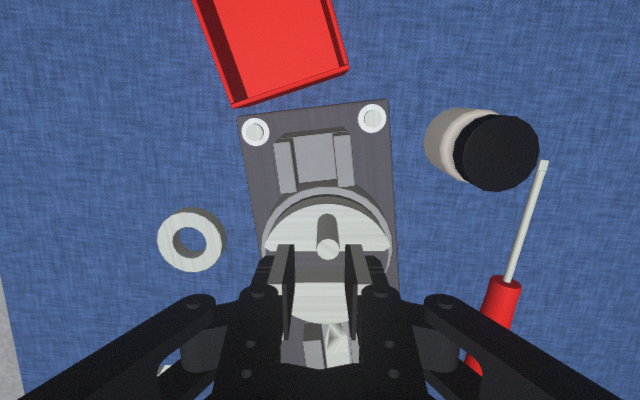

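```bash
python3 - <<'E'
from h import *
c=load('w2');print(ray(c,328,248.5,.107), proj(c,[.53,.0366,.129]))
E
```

```text
[0.531764   0.03488857 0.107     ] [325.05825176 265.31567427]
```

>>> drive_tool(slide=[[3,-2,-5],[3,-2,-20],[3,-2,-35],[3,-2,-51],[3,-2,-51]], turn=[[0,0,0],[0,0,0],[0,0,0],[0,0,0],[0,0,0]], gripper=[0.26,0.26,0.26,0.26,0.26])

```text
t: 3.35
eef_pos: [0.5324, 0.0349, 0.0775]
tool_rot: [0.704, -0.024, 0.709, 0.025]
contact_force: [0.5, 0.4, 0.2]
gripper_width: 0.258
```

```bash
python3 - <<'E'
from h import *
c=shot('wrist','w3');o=bot.get_obs();print(o['t'],o['eef_pos'],o['contact_force'],o['gripper_width'])
p0=o['eef_pos'][:2]*1000; a=np.array([533.5,5]); 
# arc: TCP at radius 30 around axis, yaw from current to .18-lead
y0=1.64
for i,y in enumerate(np.linspace(1.64,0.18,11)):
    t=a+30*np.array([np.cos(y),np.sin(y)]); print(i,(t-p0).round(1),round(y-y0,3))
E
```

```text
3.4 [0.53301609 0.03471112 0.07842779] [-0.26779882  0.78900615  0.0543425 ] 0.26002180022865745
0 [-1.6  0.2] 0.0
1 [2.8 0.2] -0.146
2 [ 7.1 -0.5] -0.292
3 [11.3 -1.7] -0.438
4 [15.3 -3.6] -0.584
5 [18.9 -6. ] -0.73
6 [22.1 -9. ] -0.876
7 [ 24.9 -12.3] -1.022
8 [ 27.2 -16.1] -1.168
9 [ 28.9 -20.1] -1.314
10 [ 30.  -24.3] -1.46
```

View pics/w3.png

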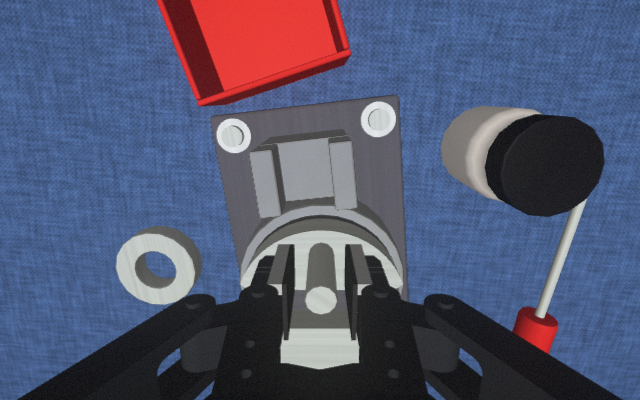

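>>> drive_tool(slide=[[3,0,0],[7,0,0],[11,-2,0],[15,-4,0],[19,-6,0],[22,-9,0],[25,-12,0],[27,-16,0],[29,-20,0],[30,-24,0]], turn=[[0,0,-0.14],[0,0,-0.28],[0,0,-0.42],[0,0,-0.56],[0,0,-0.7],[0,0,-0.84],[0,0,-0.98],[0,0,-1.12],[0,0,-1.26],[0,0,-1.4]], gripper=[0.26,0.26,0.26,0.26,0.26,0.26,0.26,0.26,0.26,0.26])

```text
t: 4.4
eef_pos: [0.5643, 0.0135, 0.0797]
tool_rot: [0.554, 0.44, 0.557, -0.434]
contact_force: [0.0, 4.5, -1.1]
gripper_width: 0.253
```

```bash
python3 - <<'E'
from h import *
c=shot('wrist','w4');o=bot.get_obs();print(o['t'],o['eef_pos'],o['contact_force'],o['gripper_width'])
E
```

```text
4.45 [0.56454385 0.01267874 0.07965585] [2.05218403 4.40558488 0.3482666 ] 0.25686102630325147
```

View pics/w4.png

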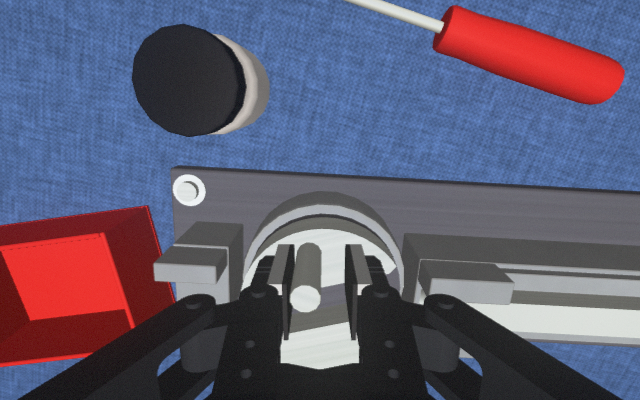

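>>> drive_tool(slide=[[-1,-2,0],[-1,-2,0],[-1,-2,0],[-1,-2,0],[-1,-2,0]], turn=[[0,0,-0.04],[0,0,-0.04],[0,0,-0.04],[0,0,-0.04],[0,0,-0.04]], gripper=[0.22,0.18,0.16,0.15,0.15], squeeze=20)

```text
t: 4.95
eef_pos: [0.5638, 0.0108, 0.08]
tool_rot: [0.544, 0.453, 0.547, -0.447]
contact_force: [1.2, 2.6, 0.8]
gripper_width: 0.153
```

>>> drive_tool(slide=[[0,0,0],[0,0,20],[0,0,45],[0,0,80],[25,0,120],[50,0,160],[70,0,180],[70,0,180]], turn=[[0,0,0],[0,0,0],[0,0,0],[0,0,0],[0,0,0],[0,0,0],[0,0,0],[0,0,0]], gripper=[0.24,0.26,0.26,0.26,0.26,0.26,0.26,0.26])

```text
t: 5.75
eef_pos: [0.6369, 0.0092, 0.2631]
tool_rot: [0.546, 0.454, 0.545, -0.446]
contact_force: [-0.3, -0.1, -1.4]
gripper_width: 0.259
```

```bash
python3 - <<'E'
from h import *
c=shot('wrist','w5');shot('top','t5');o=bot.get_obs();print(o['t'],o['eef_pos'],o['contact_force'],o['q'])
E
```

```text
5.85 [0.63303076 0.00955825 0.25930886] [-0.24554232 -0.94949454  0.21511039] [-0.78550306  0.55177473  0.99756161  1.67635321 -0.50319252  1.19055793
 -1.0428497 ]
```

View pics/w5.png

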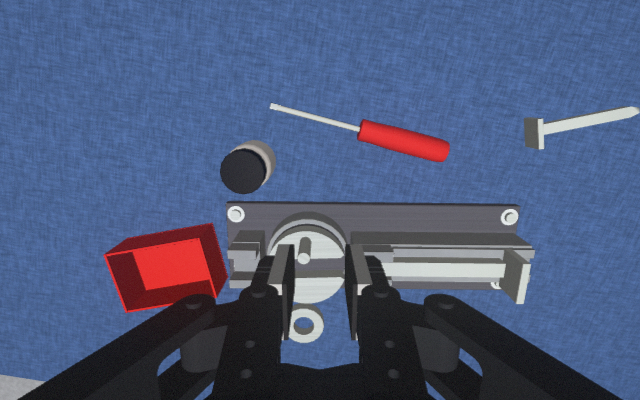

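>>> drive_tool(slide=[[-40,0,0],[-80,0,0],[-120,0,0],[-160,0,0],[-160,0,0],[-160,0,0]], turn=[[0,0,0],[0,0,0],[0,0,0],[0,0,0],[0,0,0],[0,0,0]], gripper=[0,0,0,0,0,0])

```text
t: 6.45
eef_pos: [0.4711, 0.0107, 0.2581]
tool_rot: [0.543, 0.452, 0.548, -0.447]
contact_force: [0.7, -0.3, 0.6]
gripper_width: 0.0
```

```bash
python3 - <<'E'
from h import *
c=shot('wrist','w6');o=bot.get_obs();print(o['t'],o['eef_pos'],o['contact_force'],o['q'])
E
```

```text
6.5 [0.47247082 0.01002789 0.25868507] [-0.06554549  0.43662617  0.29511203] [-1.21211927  0.21176081  1.2423133   2.03964285 -0.24209214  1.04530456
 -1.23330852]
```

View pics/w6.png

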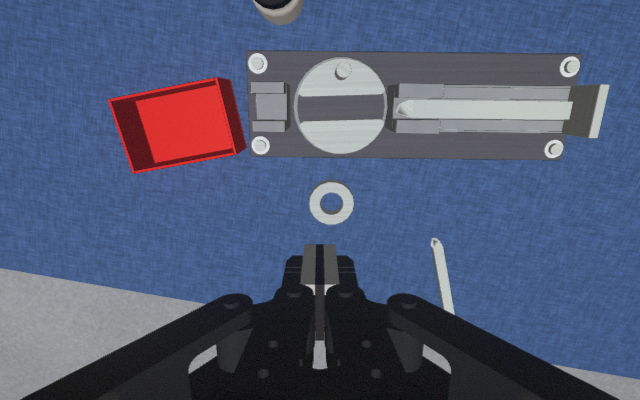

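Disc at (340,105), slot nearly along the bar, stud on the far side at (343,70). I'll measure the remaining angle against the slot's far and near edges.

```bash
python3 - <<'E'
from h import *
c=load('w6'); im=c['color']; g=cv2.cvtColor(im,cv2.COLOR_RGB2GRAY).astype(float)
cv2.imwrite('pics/w6c.png',cv2.resize(im[40:170,240:440,::-1],None,fx=4,fy=4,interpolation=cv2.INTER_CUBIC))
# slot edges per column
up=[];lo=[]
for u in range(308,374,2):
    col=np.diff(g[:,u]); a=85+np.argmin(col[85:105]); b=108+np.argmax(col[108:130])
    up.append((u,a+.5));lo.append((u,b+.5))
def ang(pts,z):
    P=np.array([ray(c,*p,z)[:2] for p in pts]); l=cv2.fitLine(P.astype(np.float32),cv2.DIST_HUBER,0,.001,.001).ravel(); return np.arctan2(l[1],l[0])%np.pi,l[2:]
print(ang(up,.067),ang(lo,.067)); print(up[::6],lo[::6])
# guide reference: screw pairs
S=[ray(c,*p,.014)[:2] for p in [(258,63),(570,66.5),(261,145.5),(554,149)]]
for i in (0,2): d=S[i]-S[i+1]; print('fx yaw',np.arctan2(d[1],d[0]))
print('axis',ray(c,340.5,105,.067))
u2=[]
for u in range(425,560,3):
    col=np.diff(g[:,u]); u2.append((u,95+np.argmax(col[95:107])+.5))
print('bar edge',ang(u2,.067),u2[::10])
E
```

```text
(np.float32(1.7833871), array([0.5445889 , 0.00639154], dtype=float32)) (np.float32(1.7836189), array([0.5215889 , 0.00847411], dtype=float32))
[(308, np.float64(95.5)), (320, np.float64(95.5)), (332, np.float64(95.5)), (344, np.float64(94.5)), (356, np.float64(94.5)), (368, np.float64(94.5))] [(308, np.float64(120.5)), (320, np.float64(120.5)), (332, np.float64(120.5)), (344, np.float64(119.5)), (356, np.float64(119.5)), (368, np.float64(119.5))]
fx yaw 1.751185631755194
fx yaw 1.7519903574497884
axis [0.53592613 0.00518715 0.067     ]
bar edge (np.float32(1.7524434), array([ 0.56606483, -0.12735125], dtype=float32)) [(425, np.float64(99.5)), (455, np.float64(99.5)), (485, np.float64(100.5)), (515, np.float64(100.5)), (545, np.float64(100.5))]
```

View pics/w6c.png

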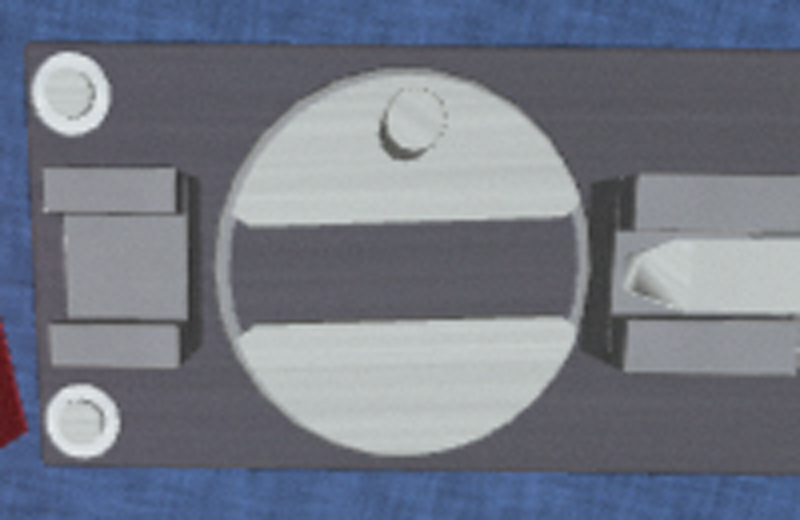

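>>> drive_tool(slide=[[18,-42,0],[36,-84,0],[54,-126,0],[72,-168,0],[90,-210,0],[107,-251,-20],[107,-251,-60],[107,-251,-100],[107,-251,-130],[107,-251,-130]], turn=[[0,0,-0.02],[0,0,-0.02],[0,0,-0.02],[0,0,-0.02],[0,0,-0.02],[0,0,-0.02],[0,0,-0.02],[0,0,-0.02],[0,0,-0.02],[0,0,-0.02]], gripper=[0,0,0,0,0,0,0,0,0,0])

```text
t: 7.5
eef_pos: [0.5765, -0.2413, 0.1229]
tool_rot: [0.536, 0.457, 0.545, -0.455]
contact_force: [0.4, 0.9, 0.3]
gripper_width: -0.002
```

```bash
python3 - <<'E'
from h import *
c=shot('wrist','w7');shot('scene','s7');o=bot.get_obs();print(o['t'],o['eef_pos'],o['contact_force'],o['q'])
E
```

```text
7.6 [ 0.57924105 -0.24262961  0.12804763] [-0.17270414  0.96025216  0.66201269] [-0.29439324  0.67636967  0.87112582  1.80117672 -0.62777323  0.97031599
 -0.55693806]
```

View pics/w7.png

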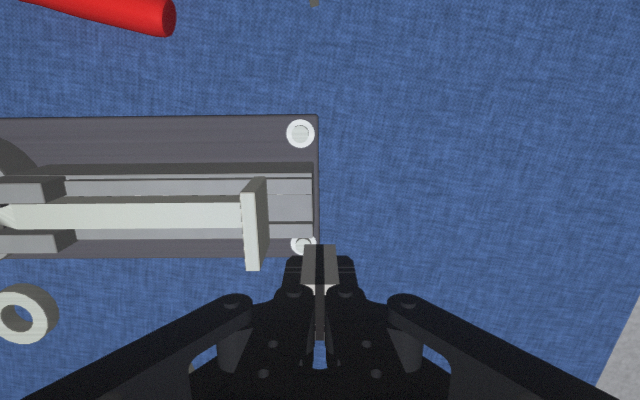

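View pics/s7.png

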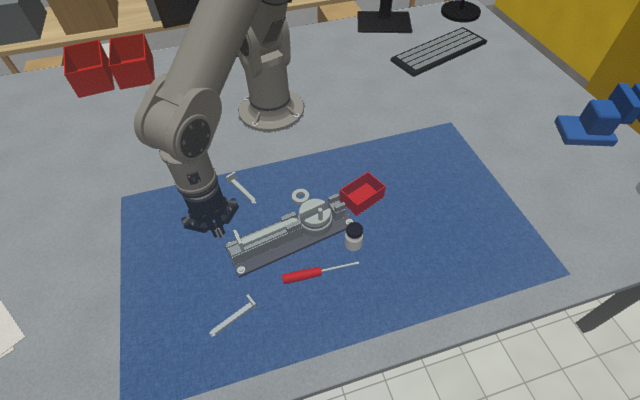

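```bash
python3 - <<'E'
from h import *
c=load('w7')
for p in [(244,192),(267,180),(247,269),(260,268)]: print(p,ray(c,*p,.096).round(4))
p=np.array([.5795,-.2415]);print(proj(c,[*p,.128]))
E
```

```text
(244, 192) [ 0.5941 -0.2005  0.096 ]
(267, 180) [ 0.6021 -0.211   0.096 ]
(247, 269) [ 0.5522 -0.2066  0.096 ]
(260, 268) [ 0.554  -0.2133  0.096 ]
[319.97711296 260.55529872]
```

>>> drive_tool(slide=[[0,0,-20],[0,0,-40],[0,0,-62],[0,0,-62],[0,0,-62],[-1,5,-62],[-2,10,-62],[-3,15,-62],[-4,20,-62],[-5,25,-62]], turn=[[0,0,0],[0,0,0],[0,0,0],[0,0,0],[0,0,0],[0,0,0],[0,0,0],[0,0,0],[0,0,0],[0,0,0]], gripper=[0,0,0,0,0,0,0,0,0,0])

```text
t: 8.6
eef_pos: [0.5745, -0.2179, 0.0666]
tool_rot: [0.539, 0.458, 0.542, -0.454]
contact_force: [0.9, -3.5, 0.9]
gripper_width: 0.002
```

```bash
python3 - <<'E'
from h import *
c=shot('wrist','w8');o=bot.get_obs();print(o['t'],o['eef_pos'],o['contact_force'])
E
```

```text
8.65 [ 0.57441643 -0.21704969  0.06641869] [ 0.12833229 -1.63036662  1.76282863]
```

View pics/w8.png

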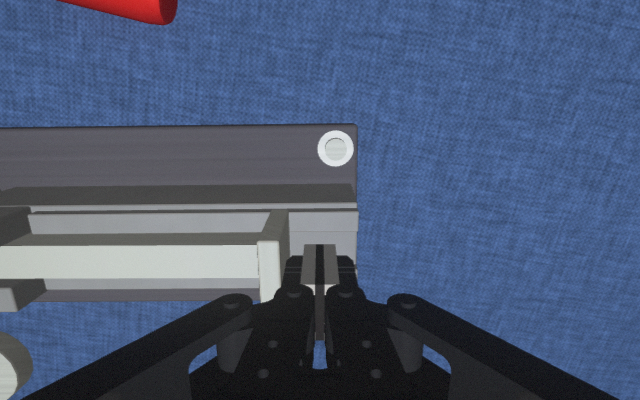

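>>> drive_tool(slide=[[-1,6,0],[-2,12,0],[-3,18,0],[-4,24,0],[-5,29,0],[-6,34,0],[-7,39,0],[-8,44,0],[-9,49,0],[-10,54,0]], turn=[[0,0,0],[0,0,0],[0,0,0],[0,0,0],[0,0,0],[0,0,0],[0,0,0],[0,0,0],[0,0,0],[0,0,0]], gripper=[0,0,0,0,0,0,0,0,0,0])

```text
t: 9.65
eef_pos: [0.5645, -0.163, 0.0666]
tool_rot: [0.539, 0.458, 0.542, -0.454]
contact_force: [1.0, -4.2, 3.3]
gripper_width: 0.001
```

```bash
python3 - <<'E'
from h import *
c=shot('wrist','w9');shot('scene','s9');s=load('s9')['color'][165:285,175:375,::-1]; cv2.imwrite('pics/s9c.png',cv2.resize(s,None,fx=4,fy=4,interpolation=cv2.INTER_CUBIC));o=bot.get_obs();print(o['t'],o['eef_pos'],o['contact_force'])
E
```

```text
9.75 [ 0.56426076 -0.16174479  0.0662208 ] [ 0.96313792 -1.5553459  -0.1730201 ]
```

View pics/w9.png

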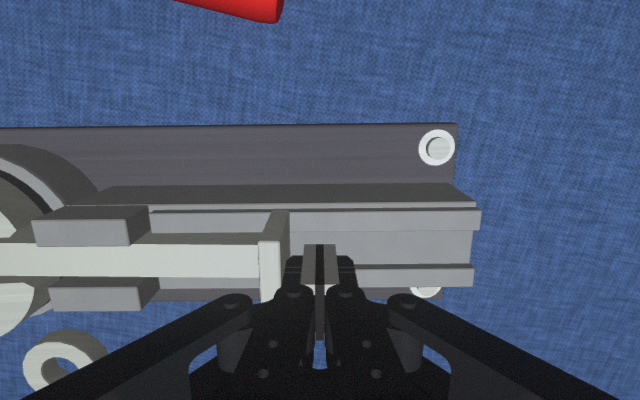

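View pics/s9c.png

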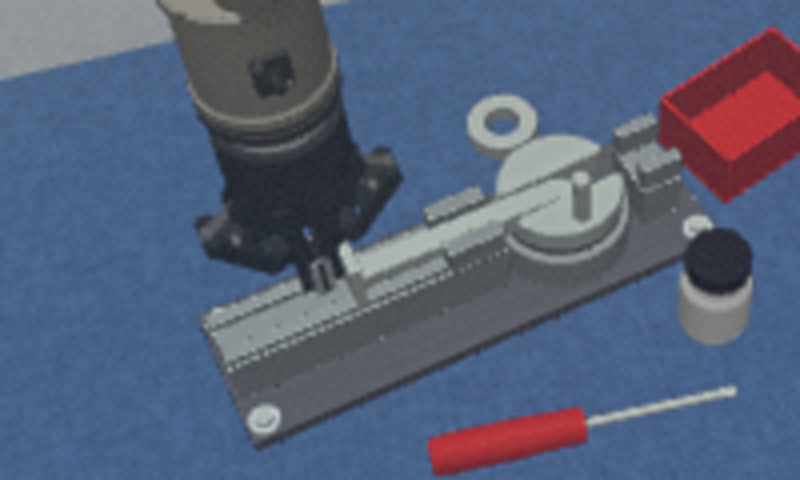

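The nose is inside the slot and the plate is moving freely with about 4 N. I'll keep pushing; about 60 mm is left.

>>> drive_tool(slide=[[-1,6,0],[-2,12,0],[-3,18,0],[-4,23,0],[-5,28,0],[-6,33,0],[-7,38,0],[-8,43,0],[-9,47,0],[-9,50,0]], turn=[[0,0,0],[0,0,0],[0,0,0],[0,0,0],[0,0,0],[0,0,0],[0,0,0],[0,0,0],[0,0,0],[0,0,0]], gripper=[0,0,0,0,0,0,0,0,0,0])

```text
t: 10.75
eef_pos: [0.5551, -0.1113, 0.0662]
tool_rot: [0.539, 0.457, 0.543, -0.453]
contact_force: [0.8, -4.2, 3.4]
gripper_width: -0.0
```

>>> drive_tool(slide=[[0,2,0],[-1,4,0],[-1,6,0],[-1,7,0]], turn=[[0,0,0],[0,0,0],[0,0,0],[0,0,0]], gripper=[0,0,0,0])

```text
t: 11.15
eef_pos: [0.5539, -0.1052, 0.0662]
tool_rot: [0.539, 0.457, 0.543, -0.454]
contact_force: [-0.1, -8.2, 1.2]
gripper_width: -0.005
```

```bash
python3 - <<'E'
from h import *
c=shot('wrist','w10');o=bot.get_obs();print(o['t'],o['eef_pos'],o['contact_force'])
E
```

```text
11.2 [ 0.55386061 -0.1052954   0.06620638] [ 0.44057022 -6.26745757  2.20333596]
```

View pics/w10.png

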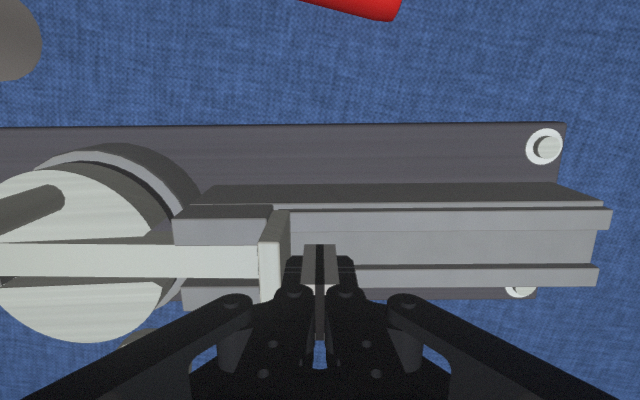

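>>> drive_tool(slide=[[0,1,0],[0,2,0],[0,3,0],[-1,3,0]], turn=[[0,0,0],[0,0,0],[0,0,0],[0,0,0]], gripper=[0,0,0,0])

```text
t: 11.6
eef_pos: [0.5535, -0.1053, 0.0665]
tool_rot: [0.54, 0.457, 0.54, -0.455]
contact_force: [4.8, -11.5, -0.4]
gripper_width: 0.003
```

>>> drive_tool(slide=[[0,1,0],[0,2,0],[0,3,0],[-1,3,0]], turn=[[0,0,0],[0,0,0],[0,0,0],[0,0,0]], gripper=[0,0,0,0])

```text
t: 12.0
eef_pos: [0.5533, -0.1054, 0.0668]
tool_rot: [0.541, 0.457, 0.538, -0.457]
contact_force: [4.9, -11.6, -1.0]
gripper_width: 0.001
```

>>> drive_tool(slide=[[0,3,0],[-1,6,0],[-2,10,0],[-2,10,0]], turn=[[0,0,0],[0,0,0],[0,0,0],[0,0,0]], gripper=[0,0,0,0])

```text
t: 12.4
eef_pos: [0.5529, -0.1053, 0.0681]
tool_rot: [0.545, 0.456, 0.531, -0.461]
contact_force: [6.8, -27.9, -6.9]
gripper_width: -0.004
```

>>> drive_tool(slide=[[1,-5,0],[2,-15,0],[4,-30,0],[4,-30,30],[4,-30,70],[4,-30,110],[4,-30,130],[4,-30,130]], turn=[[0,0,0],[0,0,0],[0,0,0],[0,0,0],[0,0,0],[0,0,0],[0,0,0],[0,0,0]], gripper=[0,0,0,0,0,0,0,0])

```text
t: 13.2
eef_pos: [0.5582, -0.1344, 0.2003]
tool_rot: [0.546, 0.457, 0.531, -0.459]
contact_force: [-0.6, -0.1, 0.9]
gripper_width: -0.0
```

```bash
python3 - <<'E'
from h import *
c=shot('wrist','w11');shot('scene','s11');s=load('s11')['color'][165:285,175:375,::-1]; cv2.imwrite('pics/s11c.png',cv2.resize(s,None,fx=4,fy=4,interpolation=cv2.INTER_CUBIC));o=bot.get_obs();print(o['t'],o['eef_pos'],o['contact_force'])
E
```

```text
13.3 [ 0.55654247 -0.13373131  0.19735837] [0.42932719 0.71941296 1.11512886]
```

View pics/w11.png

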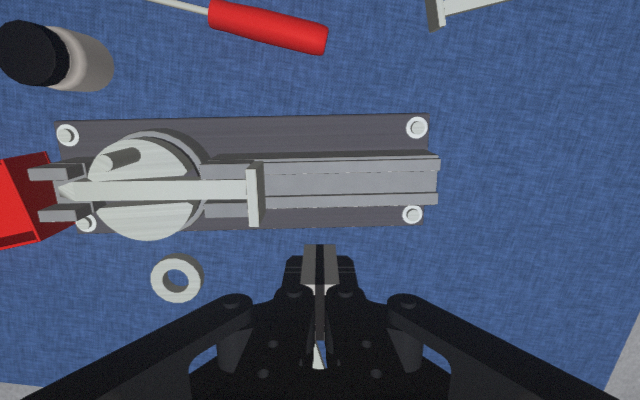

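View pics/s11c.png

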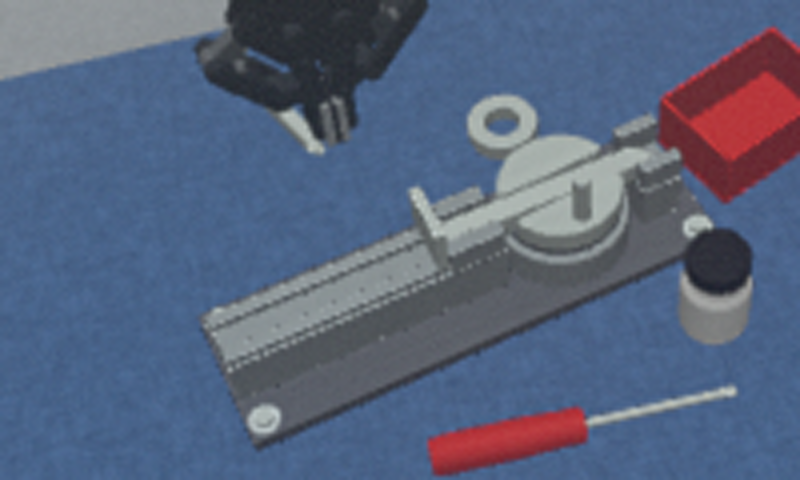

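>>> drive_tool(slide=[[-15,15,20],[-30,30,30],[-45,40,30],[-60,40,30],[-60,40,30],[-60,40,30]], turn=[[0,0,0],[0,0,0],[0,0,0],[0,0,0],[0,0,0],[0,0,0]], gripper=[0,0,0,0,0,0])

```text
t: 13.9
eef_pos: [0.4963, -0.093, 0.2266]
tool_rot: [0.545, 0.456, 0.533, -0.46]
contact_force: [-0.2, 0.0, -0.1]
gripper_width: 0.0
```

```bash
python3 - <<'E'
from h import *
c=shot('wrist','w12');im=c['color'];t=shot('top','t12')
p=proj(c,[.5525,-.09,.085]);print(p)
x,y=int(p[0]),int(p[1]);cr=im[max(0,y-50):y+70,max(0,x-100):x+100,::-1];cv2.imwrite('pics/w12c.png',cv2.resize(cr,None,fx=4,fy=4,interpolation=cv2.INTER_CUBIC))
cv2.imwrite('pics/w12.png',im[:,:,::-1]);print(bot.get_obs()['t'],bot.get_obs()['eef_pos'])
E
```

```text
[323.55755691 116.16726867]
14.0 [ 0.49703098 -0.09361434  0.22699715]
```

View pics/w12c.png

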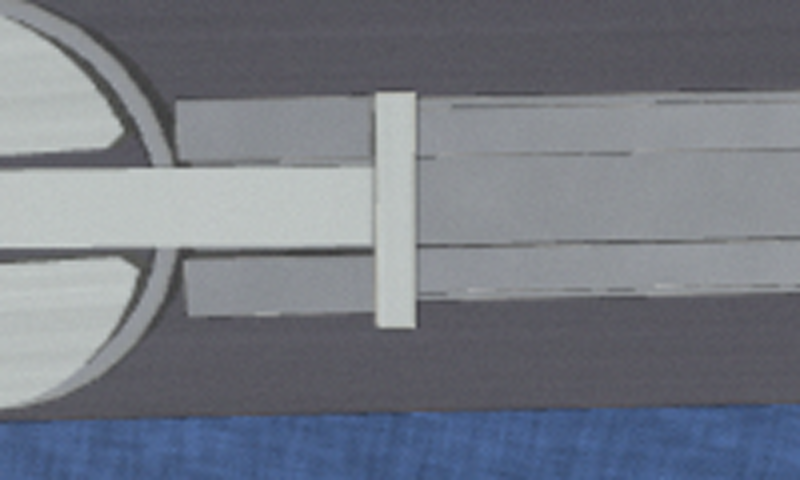

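View pics/w12.png

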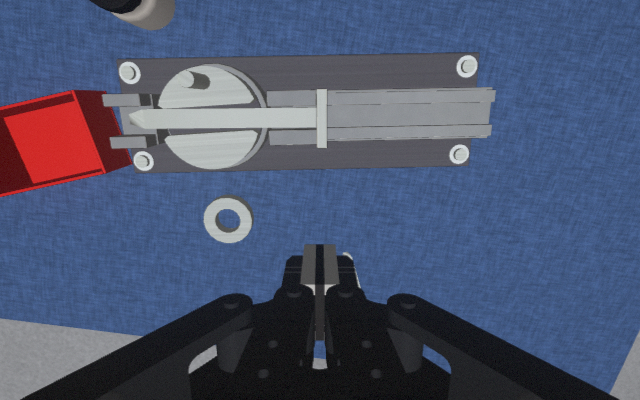

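View pics/t12.png

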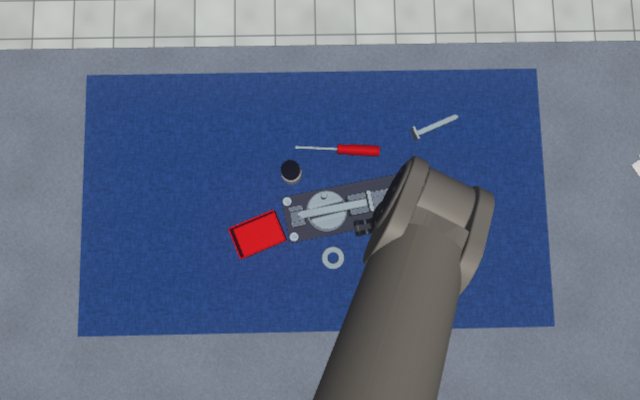

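```bash
python3 -c "
from station import bot
print(bot.hand_in())"
```

```text
the job is handed in; nothing more can be done
None
```

The shaft is locked: the bar is through the disc's slot, its nose is in the keeper, and the end plate is home against the guide cheeks. I handed the job in at about 14 s.

**What I did:** I worked with the bar already in the guide. It is about 160 mm long against about 105 and 117 mm for the two loose ones, so it is the largest. With the fingers loosely either side of the stud, I pushed it round from about 1.46 rad to near 0. Then I pushed the end plate with closed fingers along the guide.

**Last checks:**
- **Slot angle:** the slot measured about 0.03 rad off the bar before insertion, inside the 0.05 rad that the bevels forgive. I did not trim it further, and the bar went in at about 4 N.
- **Plate home:** a firmer push of 28 N did not move it. The close-up shows no gap, and the full 40 mm of cheek is visible in front of the plate. The stop also came within 1 mm of the computed home position.
- **Surroundings:** the screwdriver, jar, bearing and bin look unmoved in the pictures. The hand is clear, about 0.23 m above the bench.
- **Disagreement:** camera estimates of the disc axis differed by 2–4 mm between views. This did not affect the result.

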